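# Tip the cap tote towards the bottles and hold it

## Task

The three loose caps in the grey tote belong on the open bottles in the carrier. Take hold of the tote and tilt it so that its corner next to the bottle carrier is lowest (that corner may stay on the bench), until all three caps have slid down together into that corner and lie still; keep every cap in the tote, and do not knock against the carrier, the mixer, the beaker or the wash bottle. Finish while still holding the tote steadily tilted with the gripper, so that a colleague can take the caps out of the corner: do not put it down or let go.

Things in the scene. Friction and masses are not known exactly. Their poses are not given: they have to be found in the camera images.
- tote_mid (a point): Centre, half-way up, of the loose open grey plastic tote: 180 mm along x, 260 mm along y, 80 mm high, walls and floor 4 mm thick, 0.25 to 0.5 kg. Stands level on the bench, turned up to 0.25 rad. Axes: x from its near long side (label card, faces the robot) to its far long side, y to the robot's left along the long sides, z up out of the mouth
- tote_rim_far (a point): Middle of the tote's far long rim, at the top, mid-way through its thickness: 90.5 mm along +x and 40 mm above the tote's centre. All round, the top 18 mm of the walls is a straight band standing out 5 mm further: 9 mm thick there with the wall, 190 x 270 mm outside. It can be pinched from above, one finger inside, one outside. Axes as the tote's
- tote_corner_left (a point): inside the tote, the near left floor corner (on the label side, at +y): where the inner faces of the two walls meet the top of the floor; 86 mm along -x, 126 mm along +y and 36 mm below the tote's centre. Axes as the tote's
- tote_corner_right (a point): the near right floor corner in the same way: 86 mm along -x, 126 mm along -y and 36 mm below the tote's centre. Axes as the tote's
- cap1_mid (a point): blue plastic screw cap for a small lab bottle, a ribbed disc 40 mm across and 24 mm high, 12 g, lying flat and loose on the tote's floor (mouth down); it slides on the plastic (friction 0.16 to 0.24): a tilt of about 30 degrees moves it, and one that hangs up along a wall comes free when the tote is rocked. The point is its centre, half-way up
- cap2_mid (a point): blue plastic screw cap for a small lab bottle, a ribbed disc 40 mm across and 24 mm high, 12 g, lying flat and loose on the tote's floor (mouth up); it slides on the plastic (friction 0.16 to 0.24): a tilt of about 30 degrees moves it, and one that hangs up along a wall comes free when the tote is rocked. The point is its centre, half-way up
- cap3_mid (a point): blue plastic screw cap for a small lab bottle, a ribbed disc 40 mm across and 24 mm high, 12 g, lying flat and loose on the tote's floor (mouth down); it slides on the plastic (friction 0.16 to 0.24): a tilt of about 30 degrees moves it, and one that hangs up along a wall comes free when the tote is rocked. The point is its centre, half-way up
- carrier: Bottle carrier: white box 116 x 116 x 50 mm, fast to the bench, with four 46 mm glass bottles in it, one capped and three open, 98 mm high over all. Origin: centre of its underside. It stands beside the tote, towards the robot: on the left (y above 0) the tote's near left corner is next to it, on the right (y below 0) the near right corner. Leave it alone.
- mixer: A white tube mixer with a black rubber cup on top, 126 x 105 mm and 105 mm high, fast to the bench on the other side of the tote. Its origin is the centre of its underside. Leave it alone.
- beaker_mid (a point): An empty glass beaker, 72 mm across and 95 mm high, loose on the bench to one side beyond the tote; the point is its centre, half-way up. Leave it alone.
- wash_bottle_mid (a point): A white wash bottle, 60 mm across, 168 mm high with its bent spout, loose on the bench to the other side beyond the tote; the point is on its axis 65 mm above the bench. Leave it alone.
Mind the look-alikes: they are no part of the job. What is shaped like the part that bears cap3_mid but green or yellow is not meant.

How it is judged (in metres and radians):
At the end, for the whole second after the job is handed in: Fingers hold the tote (over 1 N), tilted 15 to 50 degrees, both wall directions sloping 7 degrees or more down to the near corner on the carrier's side; all cap centres in the tote within 115 mm of that floor corner; tote and caps under 30 mm/s; tote touches no bystander (bench allowed) (((world y of carrier above 0 m and angle between tote_mid's own y axis and vertical above 1.69 rad and angle between tote_mid's own x axis and vertical below 1.45 rad and distance between each of cap1_mid, cap2_mid, cap3_mid and tote_corner_left below 0.115 m) or (world y of carrier below 0 m and angle between tote_mid's own y axis and vertical below 1.45 rad and angle between tote_mid's own x axis and vertical below 1.45 rad and distance between each of cap1_mid, cap2_mid, cap3_mid and tote_corner_right below 0.115 m)) and angle between tote_mid's own z axis and vertical between 0.26 and 0.87 rad and contact force between the fingers and tote above 1 N and contact force between tote and carrier below 0.3 N and contact force between tote and mixer below 0.3 N and contact force between tote and beaker below 0.3 N and contact force between tote and wash_bottle below 0.3 N and linear speed of each of tote, cap1, cap2, cap3 below 0.03 m/s and x of each of cap1_mid, cap2_mid, cap3_mid in the frame of tote_mid above -0.088 m and y of cap1_mid in the frame of tote_mid between -0.128 and 0.128 m and z of cap1_mid in the frame of tote_mid between -0.038 and 0.03 m and y of cap2_mid in the frame of tote_mid between -0.128 and 0.128 m and z of cap2_mid in the frame of tote_mid between -0.038 and 0.03 m and y of cap3_mid in the frame of tote_mid between -0.128 and 0.128 m and z of cap3_mid in the frame of tote_mid between -0.038 and 0.03 m); the arm keeps its last pose, push and grip.
It fails at once if the beaker or the wash bottle is shifted by more than 30 mm (distance of any of beaker_mid, wash_bottle_mid from where it was at the start of the episode above 0.03 m).
It fails at once if the bottle carrier or the mixer is struck by the robot or the tote (more than 5 N) (contact force between any of carrier, mixer and the arm above 5 N or contact force between any of carrier, mixer and the fingers above 5 N or contact force between any of carrier, mixer and tote above 5 N).
It also fails if it takes over 42 s, if anything falls off the work surface, if the arm or the gripper's body presses on something with over 40 N, if the wrist force passes 120 N, or if a joint passes its speed limit or range.

## Robot

A 6-joint arm with a two-finger parallel gripper is mounted at the origin on the work surface. World frame = base frame: x ahead of the robot, y to its left, z up, the work surface at z = 0. Lengths are in mm, angles in degrees, forces in N, time in s.
With the tool pointing down it reaches from about 300 to 850 mm from the base axis. Payload 4.2 kg.
Tool frame: the origin (TCP) lies at the centre of the arm's flange, where the gripper is bolted on; the fingertips stand 191 mm ahead of it and the grasp point (between the pads) lies 172 mm ahead of it; z points along the fingers, y is the direction in which the jaws open and shut (so a half turn about z gives the same grasp; the last joint's range is limited). The gripper opens to 91 mm and grips with 3 to 60 N. Pads are 32 mm wide; open, the fingers measure 118 mm over their backs; the gripper's body (76 mm by 178 mm) begins 60 mm behind the grasp point.
Start: joints at [63.369, 18.312, 89.639, -0, 72.044, -1.146], TCP at [247.406, 519.05, 404.776] pointing down, gripper open.
Joint ranges: [-177.97, 177.97], [-48.28, 115.42], [12.27, 149.76], [-77.06, 257.06], [2.81, 150.46], [-146.56, 146.56]. Speed limits (degrees/s): [147.25, 147.25, 180, 180, 180, 180].

## Interface

Orientations are given as [roll, pitch, yaw] about the fixed x, y, z axes, in that order (R = Rz(yaw) Ry(pitch) Rx(roll)).
In Python, from workcell import status, vision, ticket gives the robot as it stands.
- The arm moves only by the shell command python3 -m jog 'ROWS' [FORCE]. ROWS is JSON, a list of rows, each a list of 7 numbers: the finger opening in m, from 0 to 0.0912, then the shift along the tool's x, y, z in m, then the turn, a rotation vector about the tool's x, y, z in rad. A call has 1 to 12 rows; each row shifts and turns the commanded pose from where the row before left it, along the tool's axes as they then stand; what a row does not reach is not made up. A row lasts 1/8 s, in which the tool goes at most 62.5 mm and 10.7 degrees, less where a joint would pass 70% of its speed; a pose out of reach is approached as far as the arm can. A call with a gripper value outside its range is refused whole. The fingers move at their own pace and stop on an object; FORCE is the grip in N (left out, the last holds). Time passes only in rows, so rows that do not move let the fingers close. It gives the time, the measured TCP pose, the force and the opening at its end, in the units of the state.
- status.state(): the state, without advancing time (a new reading comes with each control period).
- vision.grab_frame(name): name is "side" or "top"; returns a dict with "color" (420x560x3 uint8, blue, green, red), "depth" (420x560 float32, mm along the optical axis (not along the pixel's ray), 0 where there is no reading), "fov_y" (degrees; the focal length in pixels is half the picture's height over the tangent of half this angle, whatever the lens; pixels are square), "cx", "cy" (the principal point, pixels), "k1" (the pictures are not rectified: a ray, as slopes to the right and down, at radius r is drawn at 1 + k1 r^2 times it, then the intrinsics apply), "pose" (4x4, takes a point from camera to world coordinates). Camera axes: x right, y down, z forward; pixel columns grow to the right and rows downward; lengths in mm; the calibration is good to about 2 mm. A picture is of the moment at which its call begins.
- ticket.job_done(): hands the job in, once; it reports no verdict.
Trained networks look in the newest picture that a camera, given by its name, has taken for a name from the list of things; names that differ only in an ending like _2 or _b are one class to them, and where a whole thing is asked for, a point or a joint stands for the part that bears it (a point fixed in the world has none). Each returns a list of dicts, best first, with "p" (0 to 1); they miss things now and then, are a little off and sometimes report something else, mostly with a low value. They report only what shows in the picture. A call takes as long as a camera call. They do not tell look-alikes from the thing itself.
- vision.find_in(camera, label): "location" ([x, y, z] in mm, in world coordinates, good to about 4 mm: the middle of the surface that is visible of it).
- vision.silhouettes(camera, label): "pixels" (420x560 bool, what is visible of it).
The state is a dict: "time_s": time; "qpos": joint angles; "qvel": joint speeds; "effort": joint torques, N m; "ee_pos": TCP position; "ee_rot": TCP orientation; "force": force on the tool from outside, world axes, zero at the start; "torque": the same for the moment, N m; "gripper_width": finger opening in mm.
Only numpy, scipy, OpenCV 4.12 (cv2) and the standard library are available. Lean on these libraries where they do the work, as an engineer would, in place of code of your own. Each camera call takes 0.05 s, during which the arm holds its last target.

## Working session

There is one attempt and no reset: what is moved stays moved. The work goes in short steps, Python scripts to look and compute and a shell command to move; the robot and the scene stay as the last step left them, time stands still between calls to the robot, and variables do not carry over. Pictures are saved under pics/ and viewed, and the job is handed in when it is done.

```bash
ls; mkdir -p pics; python3 - <<'E'
from workcell import status, vision
import cv2
print(status.state())
for c in ("side","top"):
    f=vision.grab_frame(c); cv2.imwrite(f"pics/{c}0.png",f["color"]); print(c,f["fov_y"],f["cx"],f["cy"],f["k1"],f["pose"].round(3).tolist())
    for n in ["tote_mid","tote_rim_far","tote_corner_left","tote_corner_right","cap1_mid","carrier","mixer","beaker_mid","wash_bottle_mid"]:
        print(n,[(round(d["p"],2),[round(x) for x in d["location"]]) for d in vision.find_in(c,n)][:5])
E
```

```text
pics
{'time_s': 0.0, 'qpos': array([ 6.33713887e+01,  1.83500469e+01,  8.97065353e+01,  1.47212350e-04,
        7.20416484e+01, -1.14603059e+00]), 'qvel': array([-0.03332282,  0.12355048,  0.00982474, -0.00710305, -0.01321729,
       -0.12282333]), 'effort': array([ 7.81135914e-04, -4.12463021e+01, -2.31976354e+01,  7.28213880e-02,
        4.56585386e-02, -1.35243058e-04]), 'ee_pos': array([247.31007033, 518.91009084, 403.93508784]), 'ee_rot': array([-1.79901792e+02, -2.10461165e-03,  1.54517372e+02]), 'force': array([-0.51868795, -0.6820139 , -0.40346189]), 'torque': array([-0.06253226,  0.00305391, -0.00698924]), 'gripper_width': 91.04929797507059}
side 46.36596269048947 281.1353689917968 205.11194676856047 -0.09560908045746735 [[0.792, -0.372, 0.484, -34.465], [-0.61, -0.501, 0.614, -779.248], [0.014, -0.781, -0.624, 874.885], [0.0, 0.0, 0.0, 1.0]]
tote_mid [(0.64, [595, 42, 31])]
tote_rim_far [(0.59, [592, 42, 33])]
tote_corner_left [(0.55, [595, 44, 26])]
tote_corner_right [(0.58, [596, 44, 36])]
cap1_mid [(0.73, [652, 126, 24]), (0.59, [593, 41, 32])]
carrier [(0.84, [376, 282, 49])]
mixer [(0.89, [378, -348, 64]), (0.46, [594, 44, 36])]
beaker_mid [(0.6, [570, -312, 61])]
wash_bottle_mid [(0.81, [590, 335, 82]), (0.24, [379, -344, 64])]
top 57.70205234496695 286.26565354528066 205.006711088034 0.01661228617979407 [[-0.02, -0.989, 0.149, 461.537], [-0.999, 0.014, -0.04, 21.779], [0.037, -0.149, -0.988, 875.435], [0.0, 0.0, 0.0, 1.0]]
tote_mid [(0.91, [587, 50, 2])]
tote_rim_far [(0.94, [589, 48, 4])]
tote_corner_left [(0.63, [585, 49, 5])]
tote_corner_right []
cap1_mid []
carrier [(0.95, [382, 312, 57])]
mixer [(0.58, [397, -308, 70]), (0.17, [592, 46, 4])]
beaker_mid [(0.66, [578, -323, 52])]
wash_bottle_mid [(0.74, [593, 340, 109])]
```

View pics/top0.png

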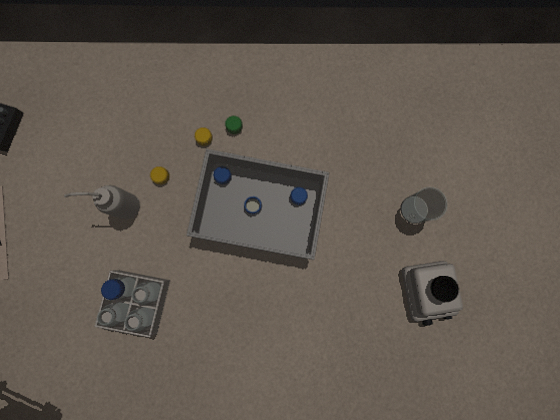

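View pics/side0.png

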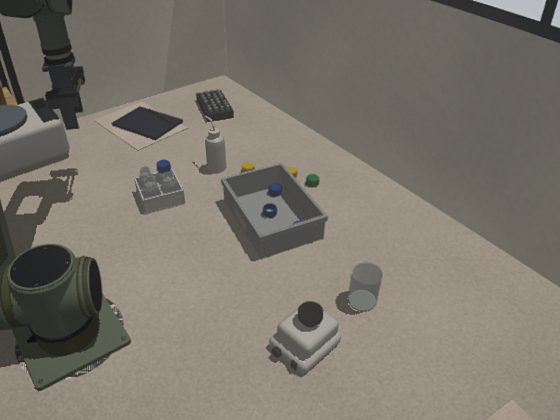

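The carrier is on the left, so the near left corner has to end up lowest. In the top view the tote's outer corners are at about (206,155), (325,174), (313,257) and (190,237), with blue caps at (222,175), (253,206) and (299,196). Next I'll fit the tote pose from depth.

```bash
cat > h.py <<'E'
import numpy as np, cv2
from workcell import status, vision
from scipy.spatial.transform import Rotation as Rn
def cloud(c):
    f=vision.grab_frame(c); d=f["depth"].astype(float); H,W=d.shape
    fl=H/2/np.tan(np.radians(f["fov_y"]/2))
    K=np.array([[fl,0,f["cx"]],[0,fl,f["cy"]],[0,0,1]])
    u,v=np.meshgrid(np.arange(W),np.arange(H))
    p=cv2.undistortPoints(np.stack([u,v],-1).reshape(-1,1,2).astype(float),K,np.array([f["k1"],0,0,0,0.])).reshape(H,W,2)
    P=np.dstack([p[...,0]*d,p[...,1]*d,d]); P=P@f["pose"][:3,:3].T+f["pose"][:3,3]
    P[d<=0]=np.nan
    return f,P
E
python3 - <<'E'
from h import *
for c in ("top","side"):
    f,P=cloud(c)
    m=(P[...,2]>74)&(P[...,2]<88)&(np.hypot(P[...,0]-590,P[...,1]-45)<185)
    q=P[m]; 
    r=cv2.minAreaRect(q[:,:2].astype(np.float32)); print(c,len(q),np.median(q[:,2]),r)
    b=np.nanmedian(P[(abs(P[...,0]-590)<60)&(abs(P[...,1]-45)<70)],axis=0);print("floor",b)
    hsv=cv2.cvtColor(f["color"],cv2.COLOR_BGR2HSV)
    blue=((hsv[...,0]>105)&(hsv[...,0]<125)&(hsv[...,1]>150)).astype(np.uint8)
    n,l,s,ce=cv2.connectedComponentsWithStats(blue)
    for i in range(1,n):
        if s[i,4]>25: print(s[i,4],ce[i].round(),np.nanmedian(P[l==i],axis=0).round())
    for nm,x0,y0 in (("carr",380,310),("mix",390,-320),("beak",575,-318),("wash",592,338)):
        m=(P[...,2]>25)&(np.hypot(P[...,0]-x0,P[...,1]-y0)<110); q=P[m]; print(nm,np.percentile(q,2,axis=0).round(),np.percentile(q,98,axis=0).round())
E
```

```text
top 1904 78.75866541903042 ((586.814453125, 46.9705810546875), (270.13714599609375, 192.10794067382812), 78.28883361816406)
floor [588.61101258  44.77993923   3.07621502]
116 [221. 174.] [662. 132.  27.]
59 [301. 195.] [612. -45.  27.]
154 [110. 289.] [417. 339.  97.]
carr [325. 257.  28.] [444. 374.  98.]
mix [ 333. -368.   27.] [ 450. -275.  105.]
beak [ 545. -345.   27.] [ 612. -279.   95.]
wash [566. 321.  26.] [623. 387. 168.]
side 998 78.55432287291052 ((585.0746459960938, 48.02259826660156), (278.0309143066406, 192.46942138671875), 78.37262725830078)
floor [589.20219009  48.29896757   3.98070774]
carr [320. 253.  27.] [433. 372.  98.]
mix [ 330. -378.   27.] [ 443. -289.  106.]
beak [ 543. -345.   28.] [ 610. -278.   97.]
wash [564. 319.  27.] [617. 372. 165.]
```

```bash
python3 -m jog '[[0.06,-0.0385,-0.021,0,0,0,0],[0.06,-0.0385,-0.021,0,0,0,0],[0.06,-0.0385,-0.021,0,0,0,0],[0.06,-0.0385,-0.021,0,0,0,0],[0.06,-0.0385,-0.021,0,0,0,0],[0.06,-0.0385,-0.021,0,0,0,0],[0.06,-0.0385,-0.021,0,0,0,0],[0.06,-0.0385,-0.021,0,0,0,0],[0.06,-0.0385,-0.021,0,0,0,0],[0.06,-0.0385,-0.021,0,0,0,0],[0.06,-0.0385,-0.021,0,0,0,0],[0.06,-0.0385,-0.021,0,0,0,0]]' 30
python3 -m jog '[[0.06,-0.0385,-0.021,0,0,0,0],[0.06,-0.0385,-0.021,0,0,0,0],[0.06,-0.0385,-0.021,0,0,0,0],[0.06,-0.0385,-0.021,0,0,0,0],[0.06,0,0,0,0,0,0.166],[0.06,0,0,0,0,0,0.166],[0.06,0,0,0,0,0,0.166],[0.06,0,0,0,0,0,0.166],[0.06,0,0,0,0,0,0.166],[0.06,0,0,0,0,0,0.166],[0.06,0,0,0,0,0,0.166],[0.06,0,0,0,0,0,0.166]]'
```

```text
time_s: 2.6
ee_pos: [556.8, 91.5, 404.9]
ee_rot: [180.0, 0.0, 154.5]
force: [0.3, -0.0, 0.2]
gripper_width: 60.0
time_s: 4.1
ee_pos: [658.9, -49.3, 404.6]
ee_rot: [-180.0, -0.0, 78.1]
force: [0.2, 0.1, 0.3]
gripper_width: 60.0
```

```bash
python3 -m jog '[[0.06,0,0,0.03,0,0,0],[0.06,0,0,0.03,0,0,0],[0.06,0,0,0.03,0,0,0],[0.06,0,0,0.03,0,0,0],[0.06,0,0,0.022,0,0,0],[0.06,0,0,0.02,0,0,0],[0.06,0,0,0.01,0,0,0],[0.06,0,0,0,0,0,0]]' 30
python3 - <<'E'
from h import *
for c in("top","side"): cv2.imwrite(f"pics/{c}1.png",vision.grab_frame(c)["color"])
E
```

```text
time_s: 5.1
ee_pos: [658.8, -49.3, 232.2]
ee_rot: [-179.9, 0.0, 78.4]
force: [0.0, 0.0, 0.6]
gripper_width: 60.0
```

View pics/side1.png

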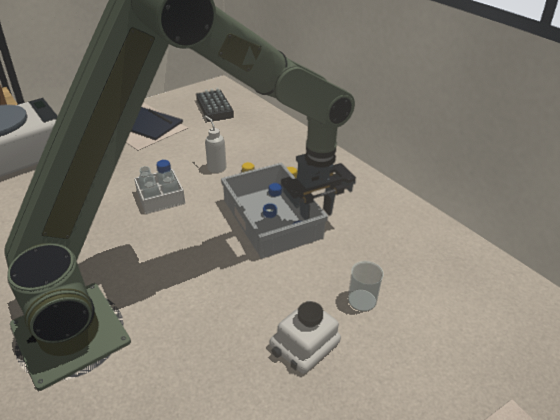

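View pics/top1.png

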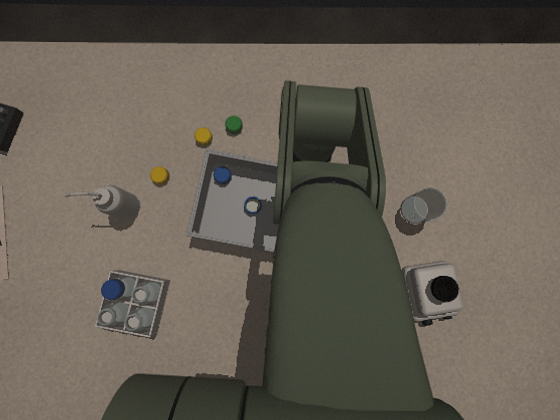

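The fingers straddle the far rim near (315,200) in the side view. The grasp is 10 mm lower than I planned, so I'll raise it and then close.

```bash
python3 -m jog '[[0.06,0,0,-0.009,0,0,0],[0,0,0,0,0,0,0],[0,0,0,0,0,0,0],[0,0,0,0,0,0,0],[0,0,0,0,0,0,0],[0,0,0,0,0,0,0],[0,0,0,0,0,0,0],[0,0,0,0,0,0,0]]' 45
```

```text
time_s: 6.2
ee_pos: [658.8, -49.3, 241.6]
ee_rot: [-180.0, -0.0, 78.4]
force: [-0.4, -0.1, 0.2]
gripper_width: 8.9
```

```bash
python3 - <<'E'
from h import *
r=np.array([-210,180.5,-242.])
for d in (.02,.04):
    w=np.array([-1,-1,0])*d/2**.5
    print(d,w.round(4),((Rn.from_rotvec(w).as_matrix()-np.eye(3))@r).round(2))
E
```

```text
0.02 [-0.0141 -0.0141  0.    ] [ 3.46 -3.46 -5.47]
0.04 [-0.0283 -0.0283  0.    ] [  7.    -7.   -10.85]
```

```bash
python3 -m jog '[[0,0.0035,-0.0035,-0.0055,-0.0141,-0.0141,0],[0,0.0035,-0.0035,-0.0055,-0.0141,-0.0141,0],[0,0.007,-0.007,-0.0109,-0.0283,-0.0283,0],[0,0.007,-0.007,-0.0109,-0.0283,-0.0283,0],[0,0,0,0,0,0,0]]' 55
python3 - <<'E'
from h import *
for c in("top","side"): cv2.imwrite(f"pics/{c}2.png",vision.grab_frame(c)["color"])
s=status.state(); print(s["qpos"].round(1),s["force"].round(1),s["torque"].round(2))
E
```

```text
time_s: 6.82
ee_pos: [641.5, -22.4, 274.2]
ee_rot: [175.0, 4.8, 78.3]
force: [-0.2, 0.1, -3.2]
gripper_width: 8.8
[-1.8 29.3 92.2 -6.8 54.7 13.5] [ 0.8  1.3 -2.4] [ 0.16  0.03 -0.12]
```

View pics/side2.png

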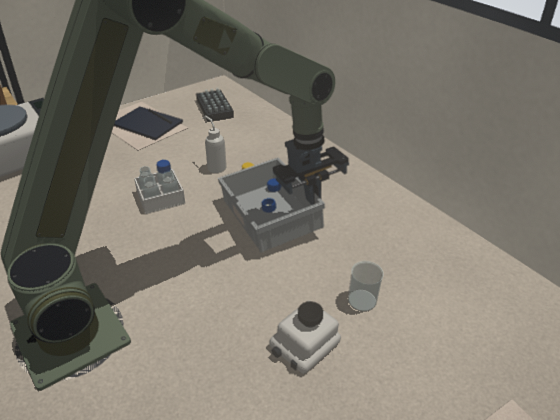

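The tote lifts with the gripper and pivots on its near left corner, and forces are small. I'll keep going.

```bash
python3 -m jog '[[0,0.007,-0.007,-0.0109,-0.0283,-0.0283,0],[0,0.007,-0.007,-0.0109,-0.0283,-0.0283,0],[0,0.007,-0.007,-0.0109,-0.0283,-0.0283,0],[0,0.007,-0.007,-0.0109,-0.0283,-0.0283,0],[0,0.007,-0.007,-0.0109,-0.0283,-0.0283,0],[0,0,0,0,0,0,0]]' 55
python3 -m jog '[[0,0.007,-0.007,-0.0109,-0.0283,-0.0283,0],[0,0.007,-0.007,-0.0109,-0.0283,-0.0283,0],[0,0.007,-0.007,-0.0109,-0.0283,-0.0283,0],[0,0.007,-0.007,-0.0109,-0.0283,-0.0283,0],[0,0.007,-0.007,-0.0109,-0.0283,-0.0283,0],[0,0,0,0,0,0,0]]'
python3 - <<'E'
from h import *
for c in("top","side"): cv2.imwrite(f"pics/{c}3.png",vision.grab_frame(c)["color"])
s=status.state(); print(s["qpos"].round(1),s["force"].round(1),s["torque"].round(2))
E
```

```text
time_s: 7.68
ee_pos: [609.0, 26.5, 316.7]
ee_rot: [166.8, 12.8, 77.0]
force: [0.9, 1.4, -3.6]
gripper_width: 8.7
time_s: 8.43
ee_pos: [572.4, 82.0, 347.1]
ee_rot: [158.1, 20.5, 74.4]
force: [-0.4, 0.3, -3.4]
gripper_width: 8.7
[ 13.6  19.7  99.4 -34.5  55.4  43.9] [ 0.1  0.6 -3. ] [0.46 0.33 0.04]
```

View pics/side3.png

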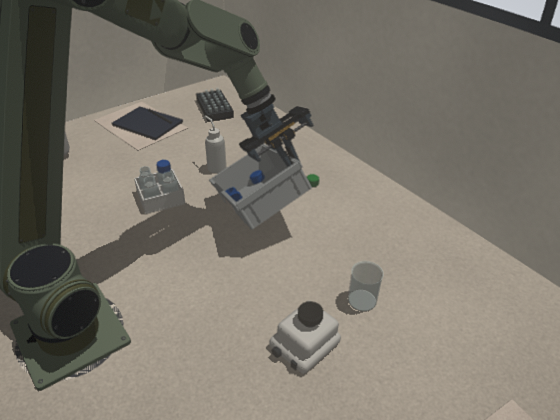

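View pics/top3.png

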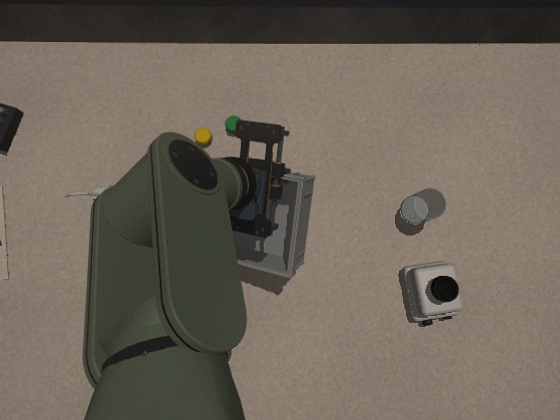

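```bash
python3 -m jog '[[0,0.0035,-0.0035,-0.0055,-0.0141,-0.0141,0],[0,0.0035,-0.0035,-0.0055,-0.0141,-0.0141,0],[0,0.0035,-0.0035,-0.0055,-0.0141,-0.0141,0],[0,0.0035,-0.0035,-0.0055,-0.0141,-0.0141,0],[0,0.0035,-0.0035,-0.0055,-0.0141,-0.0141,0],[0,0,0,0,0,0,0],[0,0,0,0,0,0,0],[0,0,0,0,0,0,0],[0,0,0,0,0,0,0],[0,0,0,0,0,0,0],[0,0,0,0,0,0,0]]' 55
cat > look.py <<'E'
from h import *
import sys
f,P=cloud("side"); k=sys.argv[1]
cv2.imwrite(f"pics/side{k}.png",f["color"])
cv2.imwrite(f"pics/crop{k}.png",cv2.resize(f["color"][120:260,120:320],None,fx=4,fy=4,interpolation=cv2.INTER_CUBIC))
s=status.state(); print(s["qpos"].round(1),s["force"].round(1),s["torque"].round(2))
# tote frame assumed rigid with gripper: tool->tote
R=Rn.from_euler("xyz",s["ee_rot"],degrees=True).as_matrix()
M=np.column_stack([R[:,1],R[:,0],-R[:,2]]) # tote axes in world
o=s["ee_pos"]-M@np.array([90.5,-80,202.])
print("tote c",o.round(1),"axis z angles x,y,z deg",np.degrees(np.arccos(M[2])).round(1),"corner bottom",(o+M@np.array([-90,130,-40])).round(1),"rim corner",(o+M@np.array([-95,135,40])).round(1))
hsv=cv2.cvtColor(f["color"],cv2.COLOR_BGR2HSV)
blue=((hsv[...,0]>100)&(hsv[...,0]<130)&(hsv[...,1]>110)).astype(np.uint8)
n,l,st,ce=cv2.connectedComponentsWithStats(blue)
for i in range(1,n):
    if st[i,4]>15:
        w=np.nanmedian(P[l==i],axis=0); t=M.T@(w-o); print(st[i,4],ce[i].round(),w.round(),"tote",t.round(),"dist",np.linalg.norm(t-[-86,126,-24]).round())
E
python3 look.py 4
```

```text
time_s: 9.9
ee_pos: [552.8, 111.3, 357.7]
ee_rot: [153.2, 24.2, 72.6]
force: [0.2, 0.4, -2.7]
gripper_width: 8.9
[ 18.5  18.4 100.9 -41.4  58.1  51.9] [-0.3 -1.1 -3.9] [0.33 0.32 0.07]
tote c [557.2  91.2 123.3] axis z angles x,y,z deg [ 65.7 114.3  35.5] corner bottom [5.239e+02 1.931e+02 4.000e-01] rim corner [495.1 236.7  61.4]
68 [163. 163.] [413. 336.  98.] tote [-163.  184.  144.] dist 194.0
58 [240. 182.] [566. 168.  62.] tote [-24.  94. -16.] dist 70.0
51 [230. 191.] [532. 171.  49.] tote [-60.  93. -14.] dist 43.0
```

View pics/crop4.png

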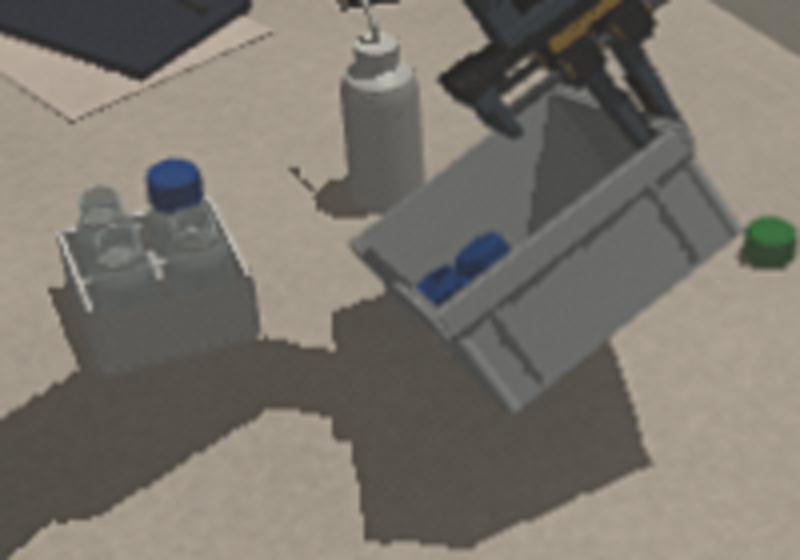

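```bash
python3 - <<'E'
from h import *
f=vision.grab_frame("top"); cv2.imwrite("pics/top4.png",f["color"])
s=status.state()
R=Rn.from_euler("xyz",s["ee_rot"],degrees=True).as_matrix()
M=np.column_stack([R[:,1],R[:,0],-R[:,2]]); o=s["ee_pos"]-M@np.array([90.5,-80,202.])
for c in("top","side"):
    cam=vision.grab_frame(c)["pose"][:3,3]; ct=M.T@(cam-o)
    for y in (106,66,26,-14,-54,-94):
        p=np.array([-66,y,-12.]); d=ct-p
        print(c,y,"at rim height",(p+d*(52/d[2])).round(0),)
E
```

```text
top 106 at rim height [-41.  64.  40.]
top 66 at rim height [-41.  27.  40.]
top 26 at rim height [-41.  -9.  40.]
top -14 at rim height [-41. -46.  40.]
top -54 at rim height [-41. -83.  40.]
top -94 at rim height [ -41. -119.   40.]
side 106 at rim height [-77. -71.  40.]
side 66 at rim height [ -77. -106.   40.]
side 26 at rim height [ -77. -141.   40.]
side -14 at rim height [ -77. -175.   40.]
side -54 at rim height [ -77. -210.   40.]
side -94 at rim height [ -77. -245.   40.]
```

View pics/top4.png

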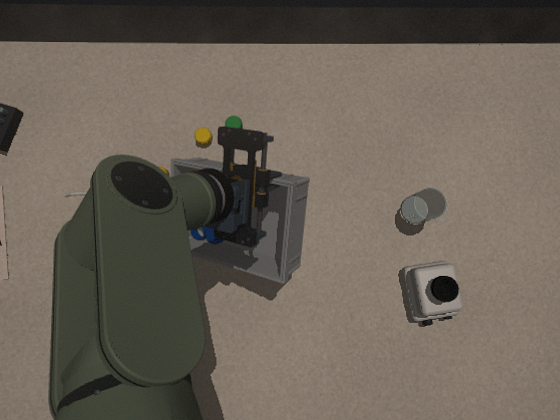

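```bash
cat > look2.py <<'E'
from h import *
import sys
k=sys.argv[1]
for c in("top","side"):
    f,P=cloud(c)
    s=status.state()
    R=Rn.from_euler("xyz",s["ee_rot"],degrees=True).as_matrix()
    M=np.column_stack([R[:,1],R[:,0],-R[:,2]]); o=s["ee_pos"]-M@np.array([90.5,-80,202.])
    T=(P-o)@M
    hsv=cv2.cvtColor(f["color"],cv2.COLOR_BGR2HSV)
    ins=(abs(T[...,0])<92)&(abs(T[...,1])<132)&(T[...,2]>-45)&(T[...,2]<35)
    blue=((hsv[...,0]>100)&(hsv[...,0]<130)&(hsv[...,1]>90))&ins
    q=T[blue]; print(c,len(q))
    # top-down tote map: rows = -x.., cols = y
    im=np.zeros((400,560,3),np.uint8)
    g=ins
    for t,col in zip(T[g],f["color"][g]):
        cv2.circle(im,(int(280-2*t[1]),int(200-2*t[0])),2,[int(min(255,x*1.7)) for x in col],-1)
    cv2.rectangle(im,(280-252,200-172),(280+252,200+172),(0,255,255),1)
    cv2.circle(im,(280-252,200+172),230,(0,0,255),1)
    cv2.imwrite(f"pics/map_{c}{k}.png",im)
    y0,x0=(130,150) if c=="top" else (120,180)
    cv2.imwrite(f"pics/crop_{c}{k}.png",cv2.resize(f["color"][y0:y0+140,x0:x0+190],None,fx=4,fy=4,interpolation=cv2.INTER_CUBIC))
print(np.degrees(np.arccos(M[2])).round(1),s["time_s"],s["force"].round(1))
E
python3 look2.py 5
```

```text
top 265
side 142
[ 65.7 114.2  35.5] 10.2 [-0.5 -0.4 -3. ]
```

View pics/map_top5.png

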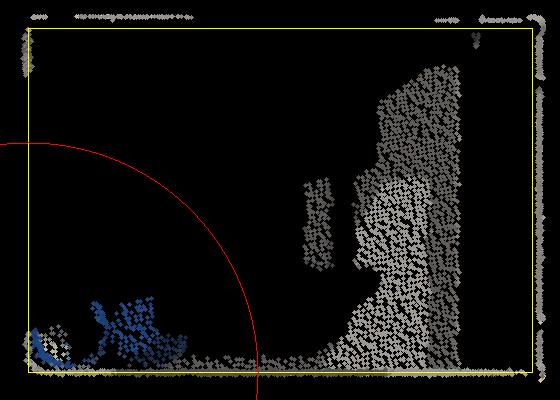

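View pics/map_side5.png

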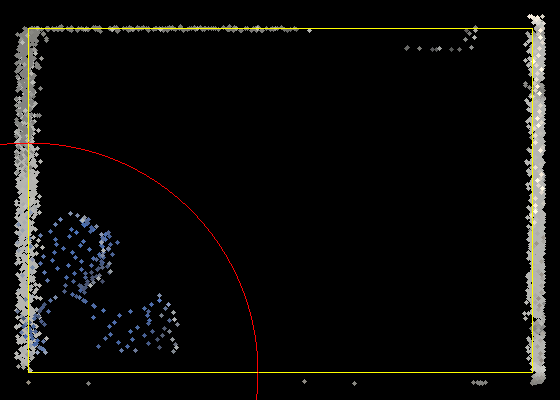

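View pics/crop_top5.png

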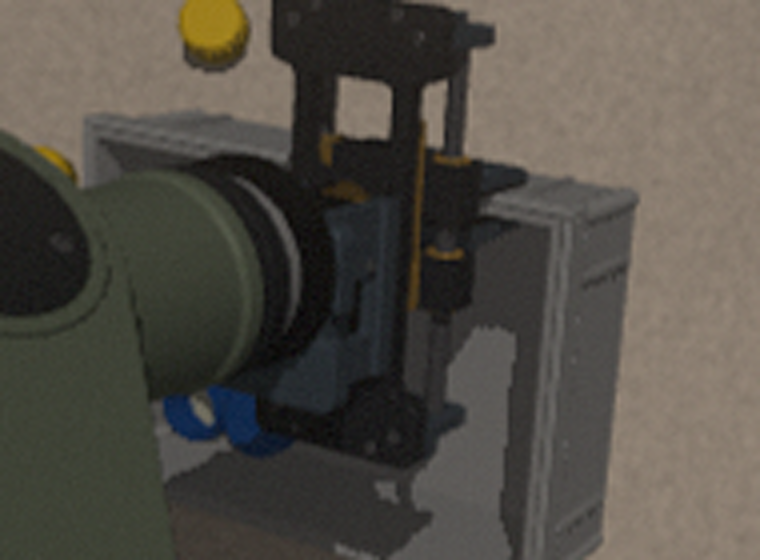

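In the tote's own frame the two views together show three separate caps in the near left corner: the mouth-up one in the corner itself, and one against it along each wall. All are well inside the 115 mm circle. I'll hold for a second to confirm nothing moves.

```bash
python3 -m jog '[[0,0,0,0,0,0,0],[0,0,0,0,0,0,0],[0,0,0,0,0,0,0],[0,0,0,0,0,0,0],[0,0,0,0,0,0,0],[0,0,0,0,0,0,0],[0,0,0,0,0,0,0],[0,0,0,0,0,0,0]]' 55
python3 look2.py 6; python3 look.py 6
python3 - <<'E'
import cv2
for c in("top","side"): 
    a,b=[cv2.imread(f"pics/crop_{c}{k}.png") for k in (5,6)]; print(c,cv2.absdiff(a,b).mean(),(cv2.absdiff(a,b).max(2)>50).sum())
E
```

```text
time_s: 11.2
ee_pos: [552.8, 111.5, 357.8]
ee_rot: [153.2, 24.2, 72.6]
force: [0.8, 0.2, -3.0]
gripper_width: 8.9
top 267
side 142
[ 65.7 114.2  35.5] 11.3 [-1.4 -0.1 -3.4]
[ 18.5  18.4 100.9 -41.4  58.1  51.9] [ 0.3 -0.4 -3. ] [ 0.29  0.25 -0.02]
tote c [557.2  91.3 123.3] axis z angles x,y,z deg [ 65.7 114.2  35.5] corner bottom [5.239e+02 1.932e+02 4.000e-01] rim corner [495.1 236.8  61.4]
68 [163. 163.] [414. 337.  98.] tote [-163.  185.  144.] dist 194.0
59 [240. 182.] [567. 170.  62.] tote [-24.  96. -15.] dist 70.0
53 [230. 190.] [533. 171.  48.] tote [-60.  94. -15.] dist 42.0
top 1.6078422619047619 0
side 0.650016447368421 0
```

View pics/map_side6.png

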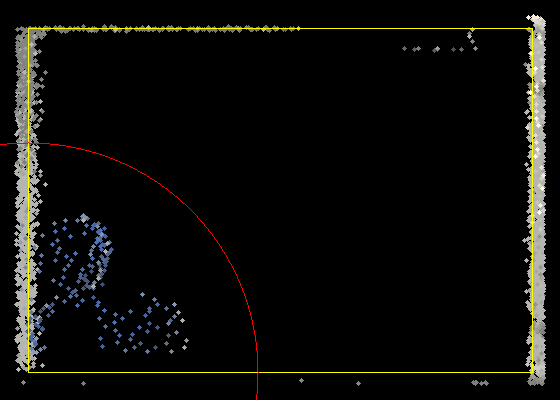

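View pics/map_top6.png

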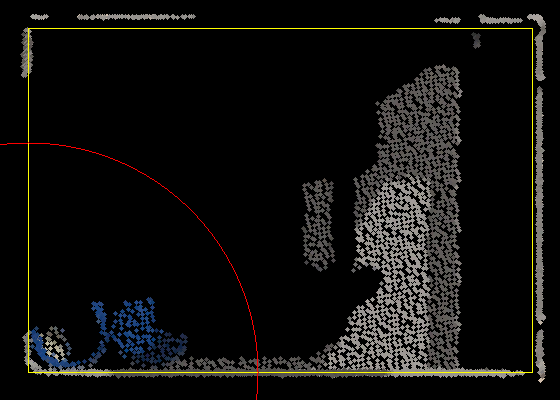

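Nothing has changed since the last look, so I'm handing in.

```bash
python3 -c "
from workcell import ticket; print(ticket.job_done())"
```

```text
the job is handed in; nothing more can be done
None
```

I pinched the tote's far rim towards its right end and tilted the tote about its near left bottom corner, the one beside the carrier. I handed the job in at about 11.4 s with the tote still held; no verdict was reported.

What the last checks showed:
- **Tilt:** 35.5° overall, with both wall directions sloping about 24° down to that corner. This comes from the arm pose, assuming no slip in the grip; the depth pictures matched that tote pose.
- **Grip:** 55 N was commanded, the fingers were 8.9 mm apart on the 9 mm rim, and the force on the wrist was about 3 N.
- **Caps:** one lies in the corner itself and one against it along each wall. Their visible surfaces are within about 70 mm of the corner, against a limit of 115 mm. No single picture showed all three whole, because the arm and the tote wall hid parts, so I combined both cameras.
- **Stillness:** pictures taken about a second apart showed no movement.
- **Surroundings:** the tote's lowest rim corner is about 50 mm from the carrier. I saw no sign of contact with the carrier, mixer, beaker or wash bottle. I did not measure the beaker and wash bottle positions again at the end.

One thing did not go as planned: my first descent went 10 mm too low. I corrected it before closing the fingers, and nothing was touched.

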